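# Grease the leather splitter: dial to the mark, snap the gun on the nipple, hold the stroke

## Robot

A 7-joint arm with a two-finger parallel gripper is mounted at the origin on the work surface. World frame = base frame: x ahead of the robot, y to its left, z up, the work surface at z = 0. Lengths are in m, angles in degrees, forces in N, time in s.
With the tool pointing down it reaches from about 0.425 to 0.875 m from the base axis. Payload 4.7 kg.
Tool frame: the origin (TCP) lies midway between the tips of the shut fingers; the grasp point (between the pads) lies 19 mm behind it; z points along the fingers, x is the direction in which the jaws open and shut, and the axes are right-handed (so a half turn about z gives the same grasp; the last joint's range is limited). The gripper opens to 87 mm and grips with 3 to 60 N. Pads are 19 mm wide; open, the fingers measure 117 mm over their backs; the gripper's body (75 mm by 190 mm) begins 51 mm behind the grasp point.
Start: joints at [-68.463, 18.392, -4.016, 83.108, 1.295, 78.541, -3.26], TCP at [0.23, 0.608, 0.188] pointing down, gripper open.
Joint ranges: [-163.93, 163.93], [-17.29, 119.83], [-79.2, 71.16], [3.27, 140.29], [-89.18, 269.18], [5.43, 117.66], [-154.24, 154.24]. Speed limits (degrees/s): [147.25, 147.25, 180, 180, 180, 180, 180].

## Interface

Orientations are given as [roll, pitch, yaw] about the fixed x, y, z axes, in that order (R = Rz(yaw) Ry(pitch) Rx(roll)).
In Python, from cell import telemetry, optics, env gives the robot as it stands.
- The arm moves only by the tool arm_command, never from a script. Its arguments are lists of equal length, an entry for each row: "translation": the shift along the tool's x, y, z in cm, a list of three; "twist": the turn about the tool's z in degrees. In form: {"translation": [[x, y, z], ...], "twist": [twist, ...]}. A call has 1 to 10 rows; each row shifts and turns the pose as measured when the row begins, along the tool's axes as they then stand; what a row does not reach is not made up. A row lasts 1/8 s, in which the tool goes at most 62.5 mm and 10.7 degrees, less where a joint would pass 70% of its speed; a pose out of reach is approached as far as the arm can. A call is refused whole if a number of a shift passes 6.25 or a number of a turn 10.7, either way. A call with a gripper value outside its range is refused whole. "grip" is the opening in per cent of the stroke, from 0 (shut) to 100 (fully open), set as the call begins (left out, the last holds). The fingers move at their own pace and stop on an object; "force" is the grip in N (left out, the last holds). Time passes only in rows, so rows that do not move let the fingers close. It gives the time, the measured TCP pose, the force and the opening at its end, in the units of the state.
- telemetry.get_obs(): the state, without advancing time (a new reading comes with each control period).
- optics.read_camera(name): name is "scene" or "top" or "wrist"; returns a dict with "img" (480x640x3 uint8, blue, green, red), "fx", "fy", "cx", "cy" (pixels), "extrinsics" (4x4, takes a point from camera to world coordinates); the wrist camera has in their place "hand_eye" (4x4, takes a point from camera to tool coordinates, whose origin is the TCP and whose axes are the tool frame's). Camera axes: x right, y up, looking along -z (the intrinsics and any distortion apply to the point x, -y, -z); pixel columns grow to the right and rows downward; lengths in m; the calibration is good to about 2 mm. A picture is of the moment at which its call begins: read the wrist's pose just before it. There is no depth.
- env.sign_off(): hands the job in, once; it reports no verdict.
The state is a dict: "time_s": time; "qpos": joint angles; "joint_velocities": joint speeds; "effort": joint torques, N m; "tool_pos": TCP position; "tool_rot": TCP orientation; "force": force on the tool from outside, world axes, zero at the start; "wrist_torque": the same for the moment, N m; "grip_width": finger opening in m.
Only numpy, scipy, OpenCV 4.12 (cv2) and the standard library are available. Lean on these libraries where they do the work, as an engineer would, in place of code of your own. Each camera call takes 0.05 s, during which the arm holds its last target. There are 200 camera calls.

## Task

The leather splitter on the bench is due for its grease: first turn the black pointer knob on its top clockwise until the white line meets the red greasing mark and leave it there, then lift the blue push-type grease gun out of the wooden rack. Set the gun's steel coupler squarely on the tilted brass grease nipple at the front of the machine, press straight along the nipple until it snaps home, and keep pushing, firmly but without ramming it, until the spring-loaded nozzle has gone at least two thirds of its 14 mm stroke into the gun. Finish like that, still gripping the gun and holding it square against its spring, with the other things on the bench left as they stand.

Things in the scene. Friction and masses are not known exactly. Their poses are not given: they have to be found in the camera images.
- splitter: green cast-iron bench leather splitter, fixed, base 200 x 250 mm, bridge top 150 mm high. Origin on the bench under the middle between its side cheeks. x points from its front (infeed side, towards the robot) to its back, z up; its crank handle stands out on its +y side to 225 mm, 140 mm high
- dial (a joint): angle of the black pointer knob on the white dial plate on top of the splitter, rad; grows clockwise seen from above, 0 to 2.2. At 0 the white pointer line looks to the machine's front (its -x); at 1.50 it is on the red greasing mark. Black graduations 15 degrees apart; within half of one (0.13) counts as on the mark. Stays where it is left (friction 0.06 N m)
- dial_grip (a point): point on the knob's vertical axis, at 178 mm height, where its bar is to be pinched; turns with the knob: its -x is the direction of the white line. Bar 48 mm long (this x), 14 mm thick (y), from 14 mm below to 12 mm above this point; beneath it a skirt of 46 mm and the dial plate of 74 mm diameter, its top 22 mm below this point
- nipple: brass ball-headed grease nipple on the front of the splitter's right-hand (-y) cheek, fixed. Origin at the tip of its head, 122 mm above the bench; z points outward along its axis, 35 degrees from the vertical, leaning to the machine's front (-x). Ball 10 mm, neck 6 mm diameter, 16 mm hexagon from 16 mm below the tip down; under it a 26 mm boss
- gun: blue push-type grease gun, 0.3 kg, round, standing nose down in a hole of the rack. Origin on its axis in the middle of the ribbed grip (30 mm diameter, 36 mm below to 18 mm above the origin); z points to the tail. Its 36 mm shoulder, 50 mm below the origin, rests on the rack; tail end 26 mm above the origin, 32 mm diameter; nozzle down to 100 mm below the origin
- coupler_mouth (a point): centre of the coupler's mouth at the nozzle's end, on the gun's axis, 100 mm from the gun's origin (nozzle out); z points up the gun. Coupler 22 mm diameter, 26 mm long. The mouth cone narrows from 18 to 12 mm and centres itself within about 3 mm. Spring jaws let the ball through with a snap at about 8 N; home when the mouth is 14 mm below the nipple's tip (over 11.5 mm is snapped)
- nozzle (a joint): how far the nozzle is pushed into the gun against its spring, m: 0 (out) to 0.014 (stop). It begins to give at 9 N, after the snap, and takes about 13.5 N at 0.010 and 15.3 N at 0.014
- rack: fixed wooden block 66 x 206 x 60 mm (its x, y, z) with three 26 mm holes in a row along its y, 68 mm apart; origin under its centre. The gun, the slicker and the punch stand in the holes in any order; pinch across the row (along the rack's x) to keep clear of the neighbours
- slicker: dark wooden edge slicker standing in the rack, up to 72 mm above its top, 34 mm at its collar; leave alone
- punch: steel strap punch standing in the rack, up to 60 mm above its top, 34 mm at its collar; leave alone
- maul: black-headed maul with wooden handle lying on the bench, 225 mm long, 54 mm high; leave alone
- wax: cream block of wax, 52 mm diameter, 64 mm high, standing on the bench; leave alone
- glue: white glue bottle with red cap, 58 mm diameter, 135 mm high, standing on the bench; leave alone
- dye: amber dye jar with black cap, 52 mm diameter, 85 mm high, standing on the bench; leave alone
- rivets: grey open rivet tray, 120 x 160 x 35 mm, on the bench; leave alone
- tape: red tape dispenser, 150 x 62 x 86 mm, on the bench; leave alone
Things that resemble listed ones, but are neither listed nor needed, are in the scene too. What is shaped like the gun but turquoise is not meant.

How it is judged (in metres and radians):
On the way, in this order (a step that is already met when the one before it is completed fails the run):
1. the dial is on its red greasing mark (value of joint dial between 1.37 and 1.63 rad), for 0.2 s.
2. the gun, in the fingers, has been drawn clear of the rack with the dial still on its mark (all of step 1 and height (world z) of coupler_mouth above 0.063 m and contact force between the fingers and gun above 1 N), for 0.1 s.
3. the coupler has snapped squarely onto the nipple (all of step 1 and z of coupler_mouth in the frame of nipple below -0.0115 m and x of coupler_mouth in the frame of nipple between -0.0035 and 0.0035 m and y of coupler_mouth in the frame of nipple between -0.0035 and 0.0035 m and angle between the z axis of coupler_mouth and the z axis of nipple, either way round below 0.16 rad), for 0.1 s.
At the end, for the whole second after the job is handed in: dial within 0.13 rad of the red mark; coupler snapped on (mouth over 11.5 mm below the nipple's tip, within 3.5 mm of its axis), square within 9 degrees; nozzle pushed in at least 8.8 mm, pressing with over 6 N; gun gripped, clear of the rack (all of step 3 and value of joint nozzle above 0.0088 m and contact force between gun and nipple above 6 N and contact force between the fingers and gun above 3 N and contact force between gun and rack below 0.5 N); the arm keeps its last pose, push and grip.
It fails at once if a thing on the bench or in the rack is shifted by more than 3 cm (distance of any of slicker, punch, maul, wax, glue, dye, rivets, tape from where it was at the start of the episode above 0.03 m).
It fails at once if a standing thing is tipped over (angle between any of slicker, punch, wax, glue, dye's own z axis and vertical above 0.5 rad).
It fails at once if the nipple is rammed with more than 45 N (contact force between gun and nipple above 45 N).
It also fails if it takes over 48 s, if anything falls off the work surface, if the arm or the gripper's body presses on something with over 40 N, if the wrist force passes 120 N, or if a joint passes its speed limit or range.

## Working session

There is one attempt and no reset: what is moved stays moved. The work goes in short steps, Python scripts to look and compute and a tool call to move; the robot and the scene stay as the last step left them, time stands still between calls to the robot, and variables do not carry over. Pictures are saved under pics/ and viewed, about 8 in all and at most 12, crops included, and the job is handed in when it is done.

Besides the shell and the picture viewer there is one more tool, called as name(argument=value, ...), one argument or row to a line, values as JSON. arm_command: Moves the arm, as the interface text tells. Its arguments: {"type":"object","properties":{"translation":{"type":"array","items":{"type":"array","items":{"type":"number"}}},"twist":{"type":"array","items":{"type":"number"}},"grip":{"type":"number"},"force":{"type":"number"}},"required":["translation","twist"]}

```bash
mkdir -p pics; ls; cat > h.py <<'E'
import numpy as np, cv2
from scipy.spatial.transform import Rotation as Ro
from cell import telemetry, optics, env
def T(o=None):
    o=o or telemetry.get_obs(); M=np.eye(4); M[:3,:3]=Ro.from_euler('xyz',o['tool_rot'],degrees=True).as_matrix(); M[:3,3]=o['tool_pos']; return M
def cam(n,f=None):
    M=T(); c=optics.read_camera(n); c['E']=c['extrinsics'] if 'extrinsics' in c else M@c['hand_eye']
    c['E']=np.array(c['E'])
    if f: cv2.imwrite('pics/'+f,c['img'])
    return c
def ray(c,u,v):
    d=np.array([(u-c['cx'])/c['fx'],-(v-c['cy'])/c['fy'],-1]); return c['E'][:3,3],c['E'][:3,:3]@d
def onz(c,u,v,z):
    o,d=ray(c,u,v); return o+d*(z-o[2])/d[2]
def proj(c,p):
    q=np.linalg.inv(c['E'])@np.r_[p,1]; return np.array([c['cx']+c['fx']*q[0]/-q[2], c['cy']-c['fy']*q[1]/-q[2]])
def tri(*rs):
    A=0;b=0
    for o,d in rs:
        d=d/np.linalg.norm(d);P=np.eye(3)-np.outer(d,d);A=A+P;b=b+P@o
    return np.linalg.solve(A,b)
E
python3 - <<'E'
from h import *
o=telemetry.get_obs();print(o)
a=cam('scene','s1.png');b=cam('top','t1.png')
for c in(a,b):print({k:np.round(v,3).tolist() for k,v in c.items() if k!='img'})
E
```

```text
pics
{'time_s': 0.0, 'qpos': array([-68.46159536,  18.43824158,  -4.01470181,  83.17447343,
         1.29758666,  78.54079449,  -3.25759601]), 'joint_velocities': array([-0.09851195, -0.04511223, -0.00470922,  0.0215583 , -0.0748581 ,
       -0.06037921, -0.07132392]), 'effort': array([ 7.52836459e-04, -4.91284919e+01, -4.03404990e-01, -3.12520444e+01,
       -6.40633819e-02,  4.37606417e-02,  1.79922299e-04]), 'tool_pos': array([0.22994123, 0.60731197, 0.18677451]), 'tool_rot': array([1.79991459e+02, 1.08126673e-01, 6.92734603e+01]), 'force': array([ 0.38632428, -0.70413424, -0.01561967]), 'wrist_torque': array([-0.03448118,  0.02218371,  0.00084517]), 'grip_width': 0.08726376801868957}
{'fx': 505.373, 'fy': 505.373, 'cx': 307.919, 'cy': 238.672, 'extrinsics': [[0.837, -0.405, 0.368, 1.066], [0.547, 0.64, -0.539, -0.79], [-0.017, 0.653, 0.758, 1.185], [0.0, 0.0, 0.0, 1.0]], 'E': [[0.837, -0.405, 0.368, 1.066], [0.547, 0.64, -0.539, -0.79], [-0.017, 0.653, 0.758, 1.185], [0.0, 0.0, 0.0, 1.0]]}
{'fx': 561.912, 'fy': 561.912, 'cx': 317.613, 'cy': 245.732, 'extrinsics': [[-0.007, 0.984, -0.178, 0.218], [-1.0, -0.003, 0.021, 0.012], [0.02, 0.178, 0.984, 1.84], [0.0, 0.0, 0.0, 1.0]], 'E': [[-0.007, 0.984, -0.178, 0.218], [-1.0, -0.003, 0.021, 0.012], [0.02, 0.178, 0.984, 1.84], [0.0, 0.0, 0.0, 1.0]]}
```

View pics/s1.png

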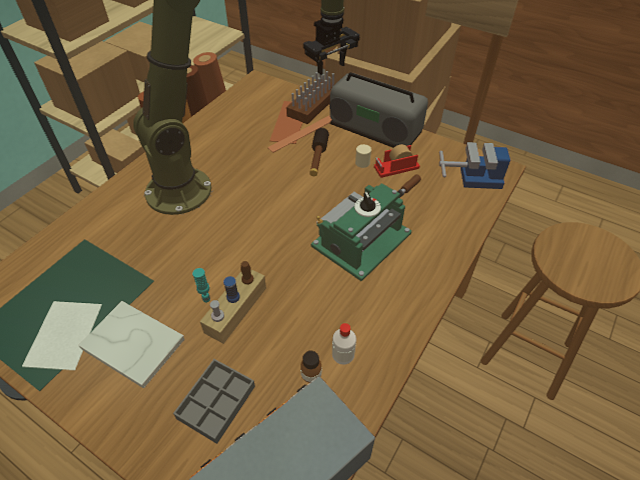

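View pics/t1.png

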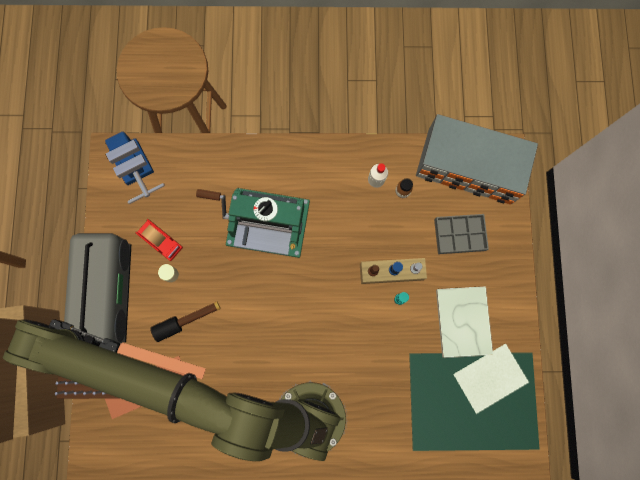

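```bash
python3 - <<'E'
from h import *
a=cam('scene');b=cam('top','t2.png')
print('dial',onz(b,265,208,.156), 'tri',tri(ray(b,265,208),ray(a,367,206)))
hsv=cv2.cvtColor(b['img'],cv2.COLOR_BGR2HSV)
g=cv2.inRange(hsv,(60,80,30),(90,255,140)); g[:180]=0;g[270:]=0;g[:,:215]=0;g[:,320:]=0
cs,_=cv2.findContours(g,cv2.RETR_EXTERNAL,cv2.CHAIN_APPROX_SIMPLE)
c=max(cs,key=cv2.contourArea); print(cv2.contourArea(c)); 
print('nipple',onz(b,293,246,.122),'tri',tri(ray(b,293,246),ray(a,319,219)))
print('gun tail',tri(ray(b,397,266),ray(a,231,281)),onz(b,397,266,.136))
print('slicker',onz(b,373,270,.13),'punch',onz(b,416,268,.12),'turq',tri(ray(b,403,297),ray(a,199,272)))
print('rack corners z.06',[onz(b,*p,.06).round(3) for p in((361,264),(425,260),(427,281),(363,284))])
A=cv2.resize(b['img'][175:270,190:330],None,fx=5.5,fy=5.5,interpolation=cv2.INTER_CUBIC)
cv2.imwrite('pics/tc.png',A)
print(np.array(optics.read_camera('wrist')['hand_eye']).round(3))
E
```

```text
dial [0.64174854 0.1372013  0.156     ] tri [0.64138608 0.13679923 0.15495962]
1665.0
nipple [0.52877324 0.05171146 0.122     ] tri [0.53112946 0.05259904 0.11339627]
gun tail [ 0.4647041  -0.26736292  0.1315525 ] [ 0.46287092 -0.26793129  0.136     ]
slicker [ 0.45158387 -0.1944666   0.13      ] punch [ 0.45868675 -0.32946583  0.12      ] turq [ 0.36960589 -0.28473544  0.12190714]
rack corners z.06 [array([ 0.481, -0.165,  0.06 ]), array([ 0.493, -0.371,  0.06 ]), array([ 0.425, -0.375,  0.06 ]), array([ 0.416, -0.17 ,  0.06 ])]
[[ 1.     0.001 -0.001  0.   ]
 [ 0.001 -0.956 -0.295 -0.081]
 [-0.001  0.295 -0.956 -0.197]
 [ 0.     0.     0.     1.   ]]
```

View pics/tc.png

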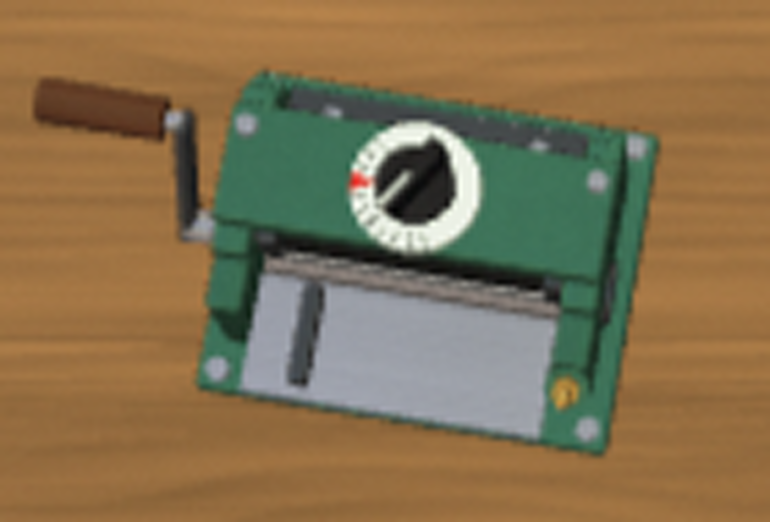

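arm_command(
  translation=[
    [0, 0, -5],
    [-2.7, 5, -2],
    [-2.7, 5, -2],
    [-2.7, 5, -2],
    [-2.7, 5, -1],
    [-2.7, 5, 0],
    [-2.7, 5, 0],
    [-2.7, 5, 0],
    [-2.7, 5, 0],
    [-2.7, 5, 0],
  ],
  twist=[0, 0, 0, 0, 0, 0, 0, 0, 0, 0],
)

```text
time_s: 1.5
tool_pos: [0.5721, 0.2158, 0.3103]
tool_rot: [180.0, 0.0, 70.0]
force: [0.4, 0.7, 0.4]
grip_width: 0.0871
```

```bash
cat >> h.py <<'E'
def plan(p,yaw=None):
    M=T(); d=M[:3,:3].T@(np.array(p)-M[:3,3])*100
    y=telemetry.get_obs()['tool_rot'][2]
    print('shift cm',d.round(2),'twist',None if yaw is None else round((y-yaw+90)%180-90,1))
E
python3 - <<'E'
from h import *
o=telemetry.get_obs();print(o['time_s'],o['tool_pos'],o['tool_rot'],o['qpos'].round(1))
plan((.58,.15,.30))
c=cam('wrist','w1.png');print(c['fx'],c['fy'],c['cx'],c['cy'])
for p in((.642,.137,.156),(.53,.052,.12)):print(proj(c,p))
E
```

```text
1.5 [0.5720872  0.21579685 0.31026417] [1.79988072e+02 7.00075420e-03 7.00383885e+01] [-36.   12.1  15.7  77.7  -3.2  90.7  49.3]
shift cm [-5.91  2.99  1.03] twist None
431.50189281865545 431.50189281865545 312.96018946275217 237.1849353164813
[256.53454791 306.37394663]
[130.34883313 214.09244204]
```

View pics/w1.png

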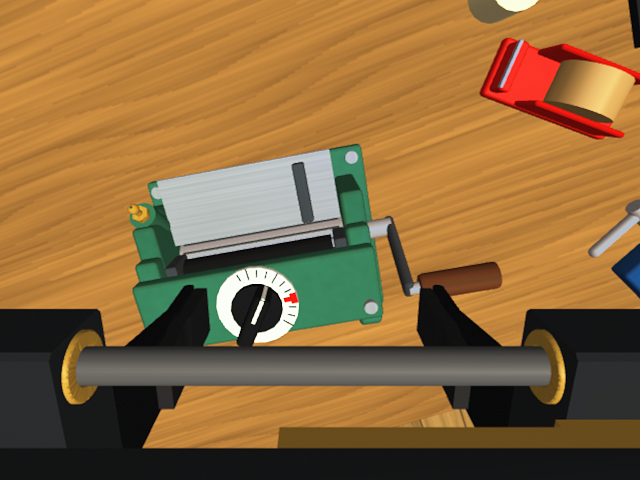

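```bash
python3 - <<'E'
from h import *
c=cam('wrist','w2.png');im=c['img']
A=cv2.resize(im[255:355,205:305],None,fx=6,fy=6,interpolation=cv2.INTER_CUBIC)
B=cv2.resize(im[185:245,110:210],None,fx=6,fy=6,interpolation=cv2.INTER_CUBIC)
cv2.imwrite('pics/wc.png',np.hstack([A,np.vstack([B,np.zeros((240,600,3),np.uint8)])])[:, :800])
m=cv2.inRange(im,(190,190,190),(255,255,255));m[:255]=0;m[355:]=0;m[:,:205]=0;m[:,305:]=0
n,l,s,ce=cv2.connectedComponentsWithStats(m)
for i in range(1,n):
    if s[i,4]>8: print(s[i],ce[i])
cs,_=cv2.findContours(m,cv2.RETR_EXTERNAL,cv2.CHAIN_APPROX_NONE);k=max(cs,key=len)
e=cv2.fitEllipse(cv2.convexHull(k));print(e,onz(c,*e[0],.156))
hsv=cv2.cvtColor(im,cv2.COLOR_BGR2HSV);r=cv2.inRange(hsv,(0,150,100),(8,255,255))|cv2.inRange(hsv,(172,150,100),(180,255,255));r[:255]=0;r[355:]=0;r[:,:205]=0;r[:,305:]=0
mm=cv2.moments(r,True);print('red',mm['m10']/mm['m00'],mm['m01']/mm['m00'],onz(c,mm['m10']/mm['m00'],mm['m01']/mm['m00'],.156))
E
```

```text
[ 227  258   78   76 2400] [265.48708333 291.21041667]
[262 291  13  24 103] [268.18446602 302.2815534 ]
((267.67919921875, 295.29327392578125), (75.2375259399414, 82.68001556396484), 99.33155822753906) [0.64061905 0.13816752 0.156     ]
red 300.5692307692308 288.15384615384613 [0.64446351 0.16807487 0.156     ]
```

View pics/wc.png

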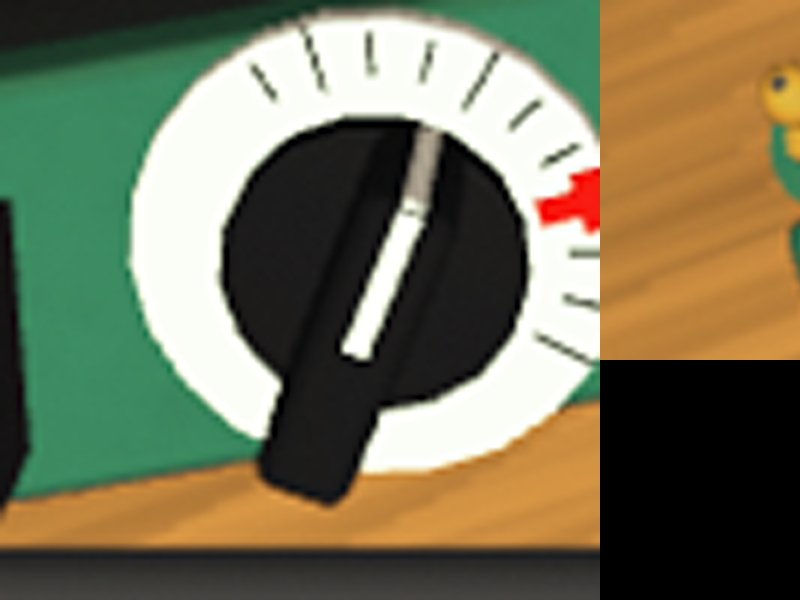

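```bash
python3 - <<'E'
from h import *
c=cam('wrist')
im=c['img']
a=onz(c,274.2,289.7,.19);b=onz(c,264.3,313.7,.19);d=a-b
print('line',a,b,'yaw',np.degrees(np.arctan2(d[1],d[0])),'dist')
hsv=cv2.cvtColor(im,cv2.COLOR_BGR2HSV);r=cv2.inRange(hsv,(0,150,100),(8,255,255))|cv2.inRange(hsv,(172,150,100),(180,255,255));r[:255]=0;r[355:]=0;r[:,:205]=0;r[:,350:]=0
mm=cv2.moments(r,True);q=onz(c,mm['m10']/mm['m00'],mm['m01']/mm['m00'],.156);e=q-np.array([.6406,.1382,.156]);print('red',q,np.degrees(np.arctan2(e[1],e[0])))
# base edges of machine in wrist: back? front plate corners
print('bolts',onz(c,352+10,158-9,.012))
# nipple: crop px (780..,90)
g=cv2.inRange(hsv,(18,120,120),(30,255,255));g[:185]=0;g[240:]=0;g[:,:120]=0;g[:,175:]=0
ys,xs=np.nonzero(g);print(xs.min(),xs.max(),ys.min(),ys.max())
tip=(110+780/6-0,0)
M=T();print(telemetry.get_obs()['tool_pos'],M[:3,0])
for dz in (.30,):plan((.6406,.138,dz))
E
```

```text
line [0.62184816 0.15741536 0.19      ] [0.63871416 0.14179237 0.19      ] yaw 137.19101506847144 dist
red [0.64499654 0.1691576  0.156     ] 81.91702191927658
bolts [0.56547223 0.27033534 0.012     ]
135 158 185 239
[0.57313548 0.21267515 0.30973469] [ 0.3490743   0.93709198 -0.00239853]
shift cm [-4.64  8.93  0.99] twist None
```

arm_command(
  translation=[
    [-2.5, 4.5, 0],
    [-2.1, 4.4, 0],
    [0, 0, 0],
    [0, 0, 0],
    [0, 0, 4],
  ],
  twist=[0, 0, 10, 10, 3],
  grip=60,
)

```text
time_s: 2.28
tool_pos: [0.6413, 0.1462, 0.2716]
tool_rot: [-180.0, -0.3, 46.5]
force: [0.9, -0.1, -0.4]
grip_width: 0.0536
```

```bash
python3 - <<'E'
from h import *
c=cam('wrist','w3.png');im=c['img']
o=telemetry.get_obs();print(o['time_s'],o['tool_pos'],o['tool_rot'])
plan((.6406,.138,.20),47)
plan((.6406,.138,.169),47)
E
```

```text
2.325 [0.63718098 0.14611824 0.26299351] [-179.55699752    0.31868977   46.47875152]
shift cm [-0.32  0.86  6.29] twist -0.5
shift cm [-0.3   0.88  9.39] twist -0.5
```

View pics/w3.png

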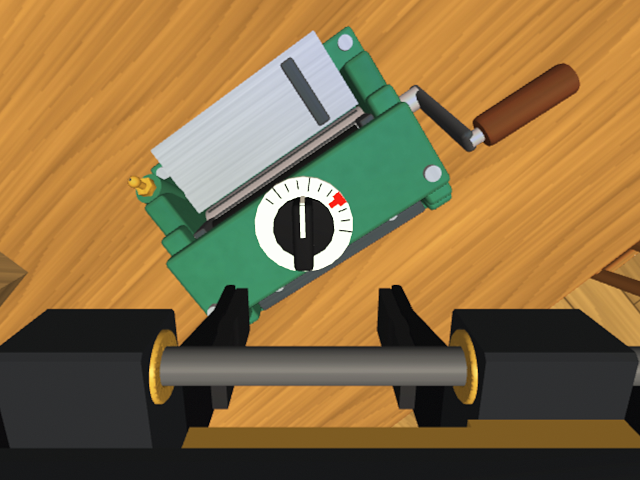

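arm_command(
  translation=[
    [-0.4, 0.9, 2.5],
    [0, 0, 3],
    [0, 0, 2],
    [0, 0, 0],
  ],
  twist=[0, 0, 0, 0],
)

```text
time_s: 2.82
tool_pos: [0.6363, 0.1444, 0.1852]
tool_rot: [-179.2, 0.4, 47.2]
force: [-0.6, 0.4, 0.0]
grip_width: 0.0522
```

```bash
python3 - <<'E'
from h import *
o=telemetry.get_obs();print(o['time_s'],o['tool_pos'],o['tool_rot'],o['force'])
c=cam('wrist','w4.png');im=c['img']
plan((.6406,.138,.169),47)
g=cv2.cvtColor(im,cv2.COLOR_BGR2GRAY)
m=cv2.inRange(im,(170,170,170),(255,255,255))
n,l,s,ce=cv2.connectedComponentsWithStats(m)
for i in range(1,n):
    if s[i,4]>60: print(s[i],ce[i])
print(proj(c,(.6406,.138,.156)),proj(c,(.6406,.138,.19)))
E
```

```text
2.825 [0.63626143 0.14441474 0.18516112] [-179.19557543    0.43175443   47.20962372] [-0.6163568   0.39602002  0.03773632]
shift cm [-0.25  0.75  1.73] twist 0.2
[  118    16   263   228 24267] [247.22771665 134.857708  ]
[356  25  18  19 269] [364.42007435  33.67657993]
[441  92  16  21 149] [449.22818792 102.28187919]
[534 147  18  20 223] [542.79372197 156.27802691]
[476 195  22  22 372] [486.62365591 205.37365591]
[ 245  207  131  122 6455] [307.91634392 263.25282727]
[305 247   8  48 331] [308.8489426  270.86706949]
[309.24382334 269.75047907] [308.17929001 294.47605625]
```

arm_command(
  translation=[
    [-0.25, 0.75, 0.8],
    [-0.1, 0.4, 0.7],
    [0, 0, 0],
    [0, 0, 0],
    [0, 0, 0],
  ],
  twist=[0, 0, 0, 0, 0],
)

```text
time_s: 3.5
tool_pos: [0.645, 0.1345, 0.1738]
tool_rot: [-179.4, 0.1, 47.3]
force: [-0.5, 0.2, -0.7]
grip_width: 0.0519
```

arm_command(
  translation=[
    [0, -0.5, 0.4],
    [0, 0, 0],
    [0, 0, 0],
    [0, 0, 0],
    [0, 0, 0],
  ],
  twist=[0, 0, 0, 0, 0],
  grip=0,
  force=20,
)

```text
time_s: 4.12
tool_pos: [0.641, 0.1387, 0.17]
tool_rot: [-179.4, 0.0, 47.3]
force: [0.3, 0.2, 0.1]
grip_width: 0.0105
```

arm_command(
  translation=[
    [0, 0, 0],
    [0, 0, 0],
  ],
  twist=[9, 0],
)

```text
time_s: 4.38
tool_pos: [0.6411, 0.1386, 0.1701]
tool_rot: [-179.4, 0.1, 38.2]
force: [0.4, -0.4, -0.5]
grip_width: 0.0008
```

```bash
python3 - <<'E'
from h import *
o=telemetry.get_obs();print(o['time_s'],o['tool_pos'],o['tool_rot'],o['force'],o['wrist_torque'],o['grip_width'])
c=cam('wrist','w5.png');im=c['img']
E
```

```text
4.375 [0.64107148 0.13857012 0.17007617] [-1.79404607e+02  1.34114846e-01  3.81624075e+01] [ 0.41312971 -0.35220653 -0.47364466] [-0.01689268  0.02666334 -0.01834109] 0.0007739094444580801
```

View pics/w5.png

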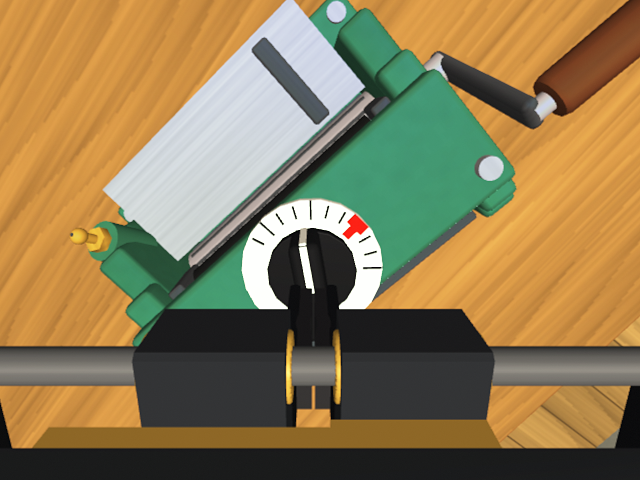

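```bash
python3 - <<'E'
from h import *
im=cv2.imread('pics/w5.png')[190:430,230:400];w3=cv2.imread('pics/w3.png')[270:430,190:430]
f=lambda x,s:np.clip((cv2.resize(x,None,fx=s,fy=s,interpolation=cv2.INTER_CUBIC)/255.)**.4*255,0,255).astype(np.uint8)
a=f(im,2.4);b=f(w3,1.6);b=cv2.copyMakeBorder(b,0,a.shape[0]-b.shape[0],0,0,cv2.BORDER_CONSTANT)
cv2.imwrite('pics/w5c.png',np.hstack([a,b]))
c=optics.read_camera('wrist');M=T();c['E']=M@c['hand_eye']
print(proj(c,(.6406,.138,.156)),proj(c,(.6406,.138,.19)))
E
```

```text
[310.55176304 266.80327832] [310.00783224 293.39256204]
```

View pics/w5c.png

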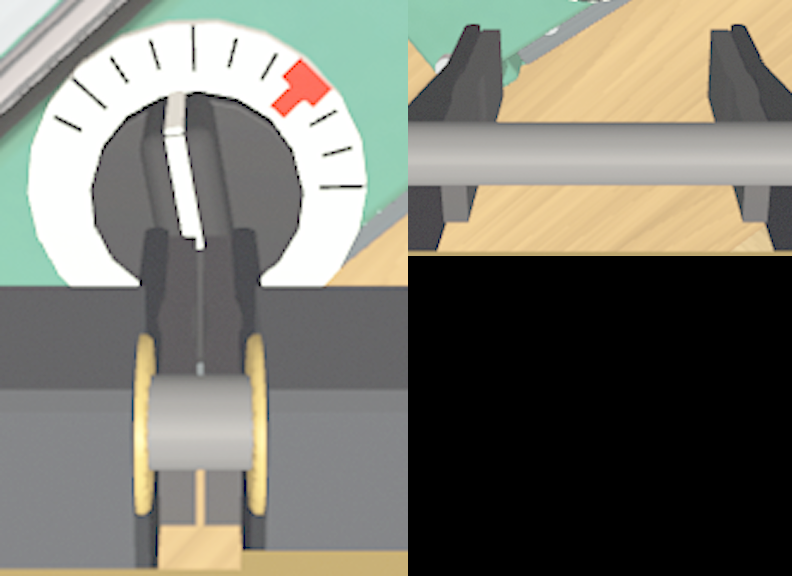

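arm_command(
  translation=[
    [0, 0, 0],
    [0, 0, 0],
    [0, 0, 0],
    [0, 0, 0],
    [0, 0, 0.8],
    [0, 0, 0.8],
    [0, 0, 0.8],
    [0, 0, 0],
  ],
  twist=[-9, 0, 0, 0, 0, 0, 0, 0],
  grip=60,
)

```text
time_s: 5.48
tool_pos: [0.6403, 0.1386, 0.1435]
tool_rot: [-179.3, 0.1, 47.4]
force: [-0.6, -0.6, 0.0]
grip_width: 0.0516
```

arm_command(
  translation=[
    [0, 0, 0],
    [0, 0, 0],
    [0, 0, 0],
    [0, 0, 0],
    [0, 0, 0],
  ],
  twist=[0, 0, 0, 0, 0],
  grip=0,
)

```text
time_s: 6.1
tool_pos: [0.6403, 0.1382, 0.1443]
tool_rot: [-179.4, 0.1, 47.4]
force: [-1.6, -1.9, 0.2]
grip_width: 0.0135
```

arm_command(
  translation=[
    [0, 0, 0],
    [0, 0, 0],
    [0, 0, 0],
    [0, 0, 0],
    [0, 0, 0],
    [0, 0, 0],
    [0, 0, 0],
  ],
  twist=[10, 10, 10, 10, 10, 6, 0],
)

```text
time_s: 6.98
tool_pos: [0.641, 0.1383, 0.1443]
tool_rot: [-179.7, 0.5, -10.3]
force: [0.1, 0.3, -0.2]
grip_width: 0.0134
```

```bash
python3 - <<'E'
from h import *
o=telemetry.get_obs();print(o['time_s'],o['tool_pos'],o['tool_rot'],o['force'],o['wrist_torque'],o['grip_width'])
c=cam('wrist','w6.png');im=c['img'];hsv=cv2.cvtColor(im,cv2.COLOR_BGR2HSV)
r=cv2.inRange(hsv,(0,150,100),(8,255,255))|cv2.inRange(hsv,(172,150,100),(180,255,255))
n,l,s,ce=cv2.connectedComponentsWithStats(r)
C=np.array([.6406,.1382,.156])
for i in range(1,n):
    if s[i,4]>30:
        q=onz(c,*ce[i],.156);e=q-C;print(s[i],ce[i],q,np.degrees(np.arctan2(e[1],e[0])))
g=(cv2.inRange(im,(170,170,170),(255,255,255))); n,l,s,ce=cv2.connectedComponentsWithStats(g)
for i in range(1,n):
    if s[i,4]>40:print(s[i],ce[i])
E
```

```text
6.975 [0.6409879  0.13832485 0.14427534] [-179.70947537    0.49795805  -10.34913838] [ 0.14863748  0.29373462 -0.18688866] [-0.13750171  0.0490478  -0.01820569] 0.013398378127099332
[296 212  22  27 389] [307.09254499 222.96915167] [0.64459933 0.16910246 0.156     ] 82.62588681477835
[266   2  24  30 465] [276.8         20.55268817]
[346  41  29  32 740] [359.98108108  56.47432432]
[  114    96   287   222 27383] [216.68611913 217.8931819 ]
[391 136  15  22 283] [397.16254417 146.44876325]
[309 268   8  54 432] [312.5 294.5]
```

arm_command(
  translation=[
    [0, 0, 0],
    [0, 0, 0],
    [0, 0, 0],
  ],
  twist=[-2.5, 0, 0],
)

```text
time_s: 7.4
tool_pos: [0.641, 0.1383, 0.1443]
tool_rot: [-179.7, 0.5, -7.6]
force: [-0.4, -0.4, -0.6]
grip_width: 0.0137
```

arm_command(
  translation=[
    [0, 0, 0],
    [0, 0, 0],
    [0, 0, 0],
    [0, 0, -3],
    [0, 0, -5],
    [0, 0, -5],
    [0, 0, 0],
  ],
  twist=[0, 0, 0, 0, 0, 0, 0],
  grip=100,
)

```text
time_s: 8.28
tool_pos: [0.6417, 0.1378, 0.2774]
tool_rot: [-179.7, 0.5, -7.5]
force: [-0.4, -0.0, -1.3]
grip_width: 0.0759
```

```bash
python3 - <<'E'
from h import *
o=telemetry.get_obs();print(o['time_s'],o['tool_pos'],o['tool_rot'],o['grip_width'])
c=cam('wrist','w7.png');im=c['img'];hsv=cv2.cvtColor(im,cv2.COLOR_BGR2HSV)
r=cv2.inRange(hsv,(0,150,100),(8,255,255))|cv2.inRange(hsv,(172,150,100),(180,255,255))
n,l,s,ce=cv2.connectedComponentsWithStats(r)
C=np.array([.6406,.1382,.156])
for i in range(1,n):
    if s[i,4]>30:
        q=onz(c,*ce[i],.156);e=q-C;print(s[i],ce[i],q,np.degrees(np.arctan2(e[1],e[0])))
g=(cv2.inRange(im,(190,190,190),(255,255,255))); n,l,s,ce=cv2.connectedComponentsWithStats(g)
for i in range(1,n):
    if s[i,4]>40:
        k=(l==i).astype(np.uint8);ys,xs=np.nonzero(k);v=cv2.fitLine(np.c_[xs,ys].astype(np.float32),cv2.DIST_L2,0,.01,.01).ravel()
        a=onz(c,v[2]-5*v[0],v[3]-5*v[1],.19);b=onz(c,v[2]+5*v[0],v[3]+5*v[1],.19);d=a-b
        print(s[i],ce[i],np.degrees(np.arctan2(d[1],d[0])))
y=cv2.inRange(hsv,(18,140,110),(30,255,255));n,l,s,ce=cv2.connectedComponentsWithStats(y)
for i in range(1,n):
    if s[i,4]>60:print('y',s[i],ce[i])
print('nip',proj(c,(.53,.052,.122)), 'gun tail target');plan((.464,-.267,.3))
np.save('w7E.npy',c['E'])
cv2.imwrite('pics/w7s.png',im)
E
```

```text
8.275 [0.64173324 0.13776264 0.27738757] [-179.68965019    0.53044891   -7.53716911] 0.07587788977800003
[306 170  13  16 140] [311.97142857 175.67857143] [0.64458675 0.16929712 0.156     ] 82.6943441360238
[191  94   5  31  77] [193.27272727 111.18181818] 79.65721943699954
[193 140   7  77 155] [196.10322581 170.87096774] 81.00590075506456
[212 163   4  62 114] [214.00877193 193.98245614] 79.99404888701224
[ 266  169   97   94 3653] [314.46920339 213.30194361] 171.7807368521361
[311 197   5  31 155] [313. 212.] 82.43479624770059
y [ 605    0   35   59 1755] [622.55441595  28.55270655]
y [  0  51  15  12 126] [ 5.25396825 56.1984127 ]
y [ 601   58   39   58 1236] [620.76860841  89.01294498]
y [599 118  41  48 855] [618.7871345  140.14736842]
y [ 596  168   44   49 1566] [618.05427842 191.41698595]
y [ 593  214   39   49 1347] [611.31031923 239.53674833]
y [630 222  10  36 233] [635.59227468 242.01716738]
y [ 591  260   49   45 1247] [615.23416199 283.99438653]
y [605 302  35  13 135] [626.85185185 306.20740741]
y [ 91 331  20  73 502] [ 97.41633466 368.90438247]
y [517 331  19  73 514] [528.39299611 369.45136187]
y [ 246  420  394   28 8927] [455.35846309 435.8971659 ]
nip [204.19086865 314.55023165] gun tail target
shift cm [-12.23  42.43  -2.54] twist None
```

View pics/w7s.png

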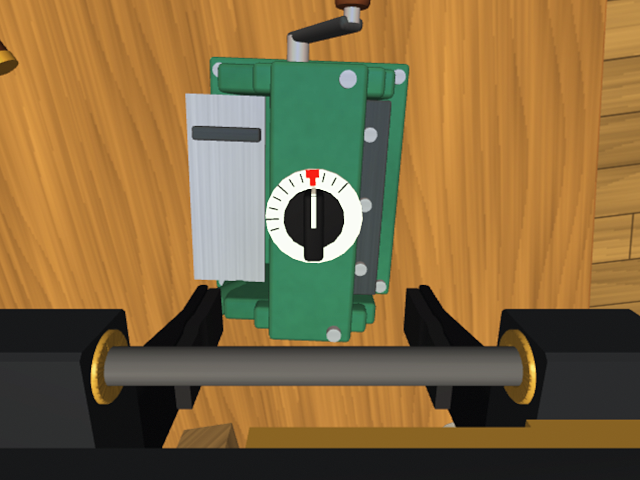

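```bash
python3 - <<'E'
from h import *
w=optics.read_camera('wrist');H=np.array(w['hand_eye'])
def W(pos,rot):
    return dict(w,E=T(dict(tool_pos=pos,tool_rot=rot))@H)
a=W([.57313548,.21267515,.30973469],[179.99,0,70.04]);b=W([.64107148,.13857012,.17007617],[-179.4046,.1341,38.1624])
# detect ball by colour in stored pictures
for f,c in(('w2.png',a),('w5.png',b)):
    im=cv2.imread('pics/'+f);h=cv2.cvtColor(im,cv2.COLOR_BGR2HSV);m=cv2.inRange(h,(18,150,120),(32,255,255));m[:, 200:]=0;m[:150]=0;m[300:]=0
    # brass more saturated than wood
    m&=cv2.inRange(h,(20,180,150),(32,255,255))
    n,l,s,ce=cv2.connectedComponentsWithStats(m)
    print(f,[(s[i].tolist(),ce[i].round(1).tolist()) for i in range(1,n) if s[i,4]>10])
t=optics.read_camera('top');t['E']=np.array(t['extrinsics']);s_=optics.read_camera('scene');s_['E']=np.array(s_['extrinsics'])
pa,pb=(140,200.5),(75.5,235.5)
P=tri(ray(a,*pa),ray(b,*pb));print('wrist',P)
P4=tri(ray(a,*pa),ray(b,*pb),ray(t,292.3,245.5),ray(s_,319,218));print('all',P4)
for c in(a,b,t,s_):print(proj(c,P4))
for c,p in((a,pa),(b,pb),(t,(292.3,245.5))):print(onz(c,*p,.118))
E
```

```text
w2.png [([138, 197, 8, 8, 35], [141.9, 201.2]), ([142, 198, 14, 15, 108], [149.3, 206.0])]
w5.png [([86, 228, 19, 23, 216], [95.9, 239.0]), ([71, 230, 12, 13, 91], [77.1, 236.1])]
wrist [0.52326578 0.0579451  0.11604594]
all [0.5268982  0.05622309 0.11411682]
[137.78851413 206.94821476]
[ 83.14900062 234.47863759]
[291.60862616 247.04521459]
[318.08366102 217.56596142]
[0.52183684 0.06271842 0.118     ]
[0.52458374 0.0550175  0.118     ]
[0.53108383 0.05398202 0.118     ]
```

arm_command(
  translation=[
    [-1.6, 5.3, 0],
    [-1.6, 5.3, 0],
    [-1.6, 5.3, 0],
    [-1.6, 5.3, 0],
    [-1.6, 5.3, 0],
    [-1.6, 5.3, 0],
    [-1.6, 5.3, 0],
    [-1.6, 5.3, 0],
    [0, 0, 0],
    [0, 0, 0],
  ],
  twist=[0, 0, 0, 0, 0, 0, 0, 0, -10.5, 0],
  grip=85,
)

```text
time_s: 9.72
tool_pos: [0.4432, -0.2747, 0.2577]
tool_rot: [-179.6, 2.5, 3.4]
force: [1.0, 1.2, -0.5]
grip_width: 0.074
```

```bash
python3 - <<'E'
from h import *
o=telemetry.get_obs();print(o['time_s'],o['tool_pos'],o['tool_rot'],o['grip_width'])
c=cam('wrist','w8.png');im=c['img']
print(proj(c,(.457,-.267,.136)));plan((.457,-.267,.26),3)
E
```

```text
9.725 [ 0.44323889 -0.27473291  0.25774979] [-179.57438346    2.50340255    3.3726402 ] 0.0739621005179006
[337.95695538 208.54877246]
shift cm [ 1.44 -0.75 -0.27] twist 0.3
```

View pics/w8.png

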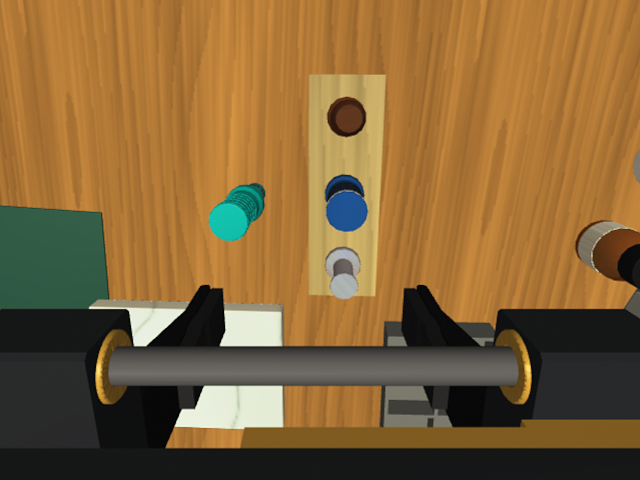

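```bash
cat >> h.py <<'E'
def ptip(p,yaw=None):
    M=T(); plan(np.array(p)+.033*M[:3,2],yaw)
E
python3 - <<'E'
from h import *
c=cam('wrist','w9.png');im=c['img'];h=cv2.cvtColor(im,cv2.COLOR_BGR2HSV)
m=cv2.inRange(h,(103,150,110),(118,255,255));n,l,s,ce=cv2.connectedComponentsWithStats(m)
for i in range(1,n):
    if s[i,4]>100:print(s[i],ce[i],onz(c,*ce[i],.136))
o=telemetry.get_obs();print(o['tool_pos'],o['tool_rot'])
P=onz(c,347,210,.136);print(P)
ptip((P[0],P[1],.20),3);ptip((P[0],P[1],.085),3)
E
```

```text
[ 327  191   41   39 1251] [346.9696243  210.09592326] [ 0.463548   -0.26844229  0.136     ]
[ 0.44346336 -0.27478586  0.25815639] [-179.62290905    2.49226931    3.33006595]
[ 0.46356498 -0.26836658  0.136     ]
shift cm [ 2.3  -0.49  9.02] twist 0.3
shift cm [ 2.8  -0.41 20.51] twist 0.3
```

arm_command(
  translation=[
    [2.3, -0.5, 1],
    [0.3, 0, 4],
    [0, 0, 4],
    [0, 0, 0],
    [0, 0, 0],
  ],
  twist=[0, 0, 0, 0, 0],
)

```text
time_s: 10.45
tool_pos: [0.4691, -0.2633, 0.1651]
tool_rot: [-179.7, 2.5, 3.2]
force: [-0.1, -0.2, -0.1]
grip_width: 0.0741
```

```bash
python3 - <<'E'
from h import *
c=cam('wrist','w10.png');im=c['img'];h=cv2.cvtColor(im,cv2.COLOR_BGR2HSV)
m=cv2.inRange(h,(103,150,110),(118,255,255));n,l,s,ce=cv2.connectedComponentsWithStats(m)
for i in range(1,n):
    if s[i,4]>100:print(s[i],ce[i],onz(c,*ce[i],.136))
o=telemetry.get_obs();print(o['tool_pos'],o['tool_rot'])
P=(.4636,-.2684)
ptip((P[0],P[1],.085),3)
E
```

```text
[288 211  44  18 191] [311.2460733  216.41884817] [ 0.4661664  -0.23982887  0.136     ]
[ 277  240   55   52 2189] [303.91274555 265.49794427] [ 0.46360305 -0.26839801  0.136     ]
[ 0.46908263 -0.26304055  0.16504938] [-179.63495112    2.4698477     3.23948432]
shift cm [-0.23  0.56 11.32] twist 0.2
```

arm_command(
  translation=[
    [-0.25, 0.6, 1],
    [0, 0, 3.5],
    [0, 0, 3.5],
    [0, 0, 2.3],
    [0, 0, 0],
    [0, 0, 0],
  ],
  twist=[0, 0, 0, 0, 0, 0],
)

```text
time_s: 11.25
tool_pos: [0.4665, -0.2736, 0.0648]
tool_rot: [-179.9, 1.8, 3.1]
force: [0.8, 0.2, -0.1]
grip_width: 0.0739
```

```bash
python3 - <<'E'
from h import *
o=telemetry.get_obs();print(o['tool_pos'],o['tool_rot'],o['force'])
ptip((.4636,-.2684,.085),3)
E
```

```text
[ 0.46647792 -0.27360803  0.06484051] [-179.91607722    1.83704371    3.07548314] [ 0.8024468   0.1605822  -0.08239786]
shift cm [-0.32 -0.54  1.29] twist 0.1
```

Final alignment, then close with a moderate grip.

arm_command(
  translation=[
    [-0.3, -0.5, 1.2],
    [0, 0, 0],
    [0, 0, 0],
  ],
  twist=[0, 0, 0],
)

```text
time_s: 11.62
tool_pos: [0.4642, -0.2691, 0.0544]
tool_rot: [-180.0, 1.6, 3.1]
force: [0.0, -0.1, 0.7]
grip_width: 0.074
```

arm_command(
  translation=[
    [0, 0, 0],
    [0, 0, 0],
    [0, 0, 0],
    [0, 0, 0],
    [0, 0, 0],
    [0, 0, 0],
  ],
  twist=[0, 0, 0, 0, 0, 0],
  grip=0,
  force=30,
)

```text
time_s: 12.38
tool_pos: [0.4643, -0.2694, 0.0549]
tool_rot: [-180.0, 1.6, 3.1]
force: [-1.4, 0.6, 0.7]
grip_width: 0.0306
```

arm_command(
  translation=[
    [0, 0, -2],
    [0, 0, -4],
    [0, 0, -4.5],
    [0, 0, -4],
    [0, 0, -2],
    [0, 0, 0],
    [0, 0, 0],
    [0, 0, 0],
    [0, 0, 0],
    [0, 0, 0],
  ],
  twist=[0, 0, 0, -10, -10, -10, -10, -10, -10, -10],
)

```text
time_s: 13.62
tool_pos: [0.4665, -0.2657, 0.2182]
tool_rot: [-178.0, 0.3, 75.4]
force: [0.1, 0.2, -3.2]
grip_width: 0.0306
```

```bash
python3 - <<'E'
from h import *
o=telemetry.get_obs();print(o['tool_pos'],o['tool_rot'],o['force'],o['qpos'].round(1))
a=np.radians(-9.5); ax=np.array([-.574*np.cos(a),-.574*np.sin(a),.819]);ball=np.array([.527,.0545,.118]);print('tip',ball+.005*ax)
plan((.44,.06,.23),80)
E
```

```text
[ 0.4664835  -0.26566401  0.21822122] [-177.96098363    0.33084925   75.39540461] [ 0.07017279  0.19125917 -3.16534916] [-12.3   5.8  41.7  96.3  -3.1  81.3 105.3]
tip [0.52416936 0.05497369 0.122095  ]
shift cm [ 30.84 -10.82  -0.97] twist -4.6
```

arm_command(
  translation=[
    [5.3, -0.9, 0],
    [5.3, -0.9, 0],
    [5.3, -0.9, 0],
    [5.3, -0.9, 0],
    [5, -0.8, 0],
    [0, 0, 0],
    [0, 0, 0],
  ],
  twist=[0, 0, 0, 0, 0, -5, 0],
)

```text
time_s: 14.5
tool_pos: [0.4874, 0.0071, 0.2125]
tool_rot: [-177.6, 0.2, 80.5]
force: [0.9, -0.1, -2.3]
grip_width: 0.031
```

```bash
python3 - <<'E'
from h import *
o=telemetry.get_obs();print(o['time_s'],o['tool_pos'],o['tool_rot'],o['force'])
c=cam('wrist','w11.png');np.savez('w11.npz',E=c['E']);print(proj(c,(.524,.055,.122)))
cv2.imwrite('pics/w11b.png',c['img'])
E
```

```text
14.5 [0.48744351 0.00707946 0.21253482] [-177.58722191    0.24289951   80.45422621] [ 0.89187119 -0.05014868 -2.32524536]
[388.01335555 269.74975511]
```

View pics/w11b.png

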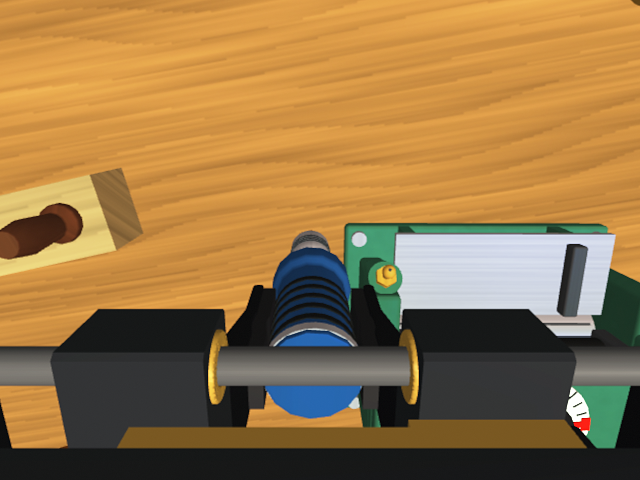

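```bash
python3 - <<'E'
from h import *
im=cv2.imread('pics/w11b.png');x0,y0=360,245
cr=cv2.resize(im[y0:y0+60,x0:x0+60],None,fx=8,fy=8,interpolation=cv2.INTER_CUBIC)
h=cv2.cvtColor(cr,cv2.COLOR_BGR2HSV)
g=cv2.GaussianBlur(cr[:,:,1],(9,9),2)
C=cv2.HoughCircles(g,cv2.HOUGH_GRADIENT,1,20,param1=80,param2=12,minRadius=40,maxRadius=75)
w=optics.read_camera('wrist');w['E']=np.load('w11.npz')['E']
if C is not None:
    for u,v,r in C[0][:6]:
        p=(x0+u/8-.44,y0+v/8-.44);print(np.round(p,1),r/8,onz(w,*p,.118).round(4))
m=cv2.inRange(cv2.cvtColor(im,cv2.COLOR_BGR2HSV),(18,150,100),(32,255,255))[262:292,374:404]
for r in m:print(''.join('#' if v else '.' for v in r))
m=im[262:292,374:404,2]
for r in m[4:24,4:28]:print(' '.join('%3d'%v for v in r))
E
```

```text
..............................
..............................
..............................
.............#..#.............
..........#########...........
........############..........
.......########..####.........
.....##########...###.........
...############..#####........
...###################........
..####################........
..####################........
..####################........
..####################........
..####################........
..####################........
...###################........
...###################........
...###################........
...###################........
...##################.........
....################..........
......############............
........########..............
.........######...............
...........##.................
..............................
..............................
..............................
..............................
 69  67  63  89 124 152 173 159 146 163 178 189 198 199 183 135  79  56  95 172 212 216 214 213
 64  59  83 176 215 181 142 150 172 194 202 202 212 226 227 205 140  68  5
[... 1049 characters left out ...]
 246 193  59  68  71  68  62
236 235 238 241 242 242 236 219 213 227 232 239 241 239 237 237 239 246 193  58  68  69  67  61
235 237 239 241 242 240 237 235 235 238 240 241 240 238 236 237 240 246 190  59  69  69  68  60
207 231 239 243 242 240 237 233 234 236 239 241 240 238 237 238 241 234 155  62  68  69  68  66
133 172 219 238 243 242 237 233 233 236 239 241 241 240 238 238 226 155  68  65  69  68  66  92
138 133 142 187 228 237 237 235 234 236 240 242 241 238 226 192 139  79  63  68  69  67  62 118
106 132 140 144 157 190 222 234 236 238 238 238 225 192 146  80  60  65  67  68  68  66  68 152
 65  76 109 136 150 159 176 208 228 235 225 199 155  99  68  63  67  68  68  68  67  64 104 188
```

```bash
cat >> h.py <<'E'
_w=dict(np.load('w11.npz')) if __import__('os').path.exists('w11.npz') else None
a_=np.radians(-9.5); XM=np.array([np.cos(a_),np.sin(a_),0]); AX=-np.sin(np.radians(35))*XM+np.array([0,0,np.cos(np.radians(35))])
TIP=np.array([.5245,.056,.122]); BALL=TIP-.005*AX
def pth(th,r,yaw=80.5):
    "grasp point at distance r from ball centre, gun tilted th deg to the front"
    t=np.radians(th); G=BALL+r*(-np.sin(t)*XM+np.array([0,0,np.cos(t)])); M=T()
    print(th,end=' '); plan(G+.052*M[:3,2],yaw)
def st():
    o=telemetry.get_obs();print(round(o['time_s'],2),o['tool_pos'].round(4),o['tool_rot'].round(2),'F',o['force'].round(1),'tau',o['wrist_torque'].round(2),o['grip_width'].round(4))
E
python3 - <<'E'
from h import *
w=optics.read_camera('wrist');w['E']=np.load('w11.npz')['E']
print('tip',onz(w,389.6,269.4,.122),'ball',onz(w,389.3,271.4,.118),BALL)
# coupler mouth pixel check
M=w['E']@np.linalg.inv(np.array(w['hand_eye']));print('mouth px',proj(w,(M@[0,0,.045,1])[:3]),'shoulder',proj(w,(M@[0,0,-.005,1])[:3]))
st()
for r in(.112,.095):pth(-2.4,r)
E
```

```text
tip [0.52392557 0.05614402 0.122     ] ball [0.52688324 0.05624063 0.118     ] [0.52732855 0.05552666 0.11790424]
mouth px [312.42791349 246.86887649] shoulder [312.38263323 279.76970994]Traceback (most recent call last):
  File "<stdin>", line 6, in <module>
  File "h.py", line 36, in st
    o=telemetry.get_obs();print(round(o['time_s'],2),o['tool_pos'].round(4),o['tool_rot'].round(2),'F',o['force'].round(1),'tau',o['wrist_torque'].round(2),o['grip_width'].round(4))
                                                                                                                                                            ^^^^^^^^^^^^^^^^^^^^^
AttributeError: 'float' object has no attribute 'round'
```

```bash
sed -i "s/o\['grip_width'\].round(4)/round(o['grip_width'],4)/; s/^TIP=.*; BALL/TIP=np.array([.524,.0563,.122]); BALL/" h.py
python3 - <<'E'
from h import *
st()
for r in(.122,.095):pth(-2.4,r)
E
```

```text
14.65 [0.4876 0.0065 0.2128] [-177.61    0.21   80.33] F [-0.2  0.5 -2.5] tau [-0.01 -0.11 -0.02] 0.0308
-2.4 shift cm [5.51 3.43 2.34] twist -0.2
-2.4 shift cm [5.52 3.43 5.04] twist -0.2
```

arm_command(
  translation=[
    [3, 1.8, 0.5],
    [2.5, 1.6, 0.5],
    [0.3, 0.3, 1],
    [0, 0, 0],
    [0, 0, 0],
  ],
  twist=[0, 0, 0, 0, 0],
  force=12,
)

```text
time_s: 15.28
tool_pos: [0.534, 0.0524, 0.1906]
tool_rot: [-177.6, 0.3, 79.5]
force: [-0.7, 0.4, -3.2]
grip_width: 0.0313
```

```bash
python3 - <<'E'
from h import *
st()
for r in(.110,.095):pth(-2.2,r)
a=cam('scene','s2.png')
M=T();G=M@[0,0,-.052,1];print(proj(a,TIP),proj(a,BALL-.011*AX),proj(a,(M@[0,0,.045,1])[:3]))
u,v=proj(a,TIP).astype(int)
cv2.imwrite('pics/s2c.png',cv2.resize(a['img'][v-50:v+30,u-50:u+50],None,fx=7.5,fy=7.5,interpolation=cv2.INTER_CUBIC));print(u,v)
E
```

```text
15.28 [0.534  0.0524 0.1906] [-177.62    0.27   79.55] F [-0.7  0.4 -3.2] tau [-0.   -0.03  0.01] 0.0313
-2.2 shift cm [ 0.2 -0.5  1.5] twist -1.0
-2.2 shift cm [ 0.2  -0.49  3.  ] twist -1.0
[317.24777641 215.29343636] [319.61043198 219.92937906] [318.85837913 211.51374567]
317 215
```

arm_command(
  translation=[
    [0.2, -0.5, 1.4],
    [0, 0, 0.6],
    [0, 0, 0],
  ],
  twist=[-1, 0, 0],
)

```text
time_s: 15.7
tool_pos: [0.5274, 0.0544, 0.1699]
tool_rot: [-177.6, 0.2, 80.5]
force: [0.7, 0.8, -3.5]
grip_width: 0.0312
```

```bash
python3 - <<'E'
from h import *
st()
for r in(.095,):pth(-2.2,r)
E
```

```text
15.7 [0.5274 0.0544 0.1699] [-177.62    0.19   80.51] F [ 0.7  0.8 -3.5] tau [ 0.02 -0.11 -0.04] 0.0312
-2.2 shift cm [0.12 0.11 0.9 ] twist 0.0
```

arm_command(
  translation=[
    [0.1, 0.1, 0.6],
    [0, 0, 0.3],
    [0, 0, 0],
  ],
  twist=[0, 0, 0],
)

```text
time_s: 16.08
tool_pos: [0.5289, 0.0558, 0.1609]
tool_rot: [-177.7, 0.1, 80.5]
force: [0.3, -0.4, -1.8]
grip_width: 0.0315
```

```bash
python3 - <<'E'
from h import *
st()
for t in(-2,5,10,20,30,35):pth(t,.095)
E
```

```text
16.07 [0.5289 0.0558 0.1609] [-1.777e+02  1.300e-01  8.053e+01] F [ 0.3 -0.4 -1.8] tau [ 0.1  -0.04  0.  ] 0.0315
-2 shift cm [-0.05 -0.08  0.  ] twist 0.0
5 shift cm [-0.05 -1.24  0.08] twist 0.0
10 shift cm [-0.04 -2.05  0.22] twist 0.0
20 shift cm [-0.04 -3.63  0.72] twist 0.0
30 shift cm [-0.04 -5.1   1.48] twist 0.0
35 shift cm [-0.04 -5.79  1.95] twist 0.0
```

arm_command(
  translation=[
    [0, -0.7, 0],
    [0, -0.7, 0.1],
    [0, 0, 0],
  ],
  twist=[0, 0, 0],
)

```text
time_s: 16.45
tool_pos: [0.5146, 0.0583, 0.1611]
tool_rot: [-177.8, 0.1, 80.5]
force: [0.5, -0.2, -2.6]
grip_width: 0.0314
```

```bash
python3 - <<'E'
from h import *
st()
for t in(5,10,20,):pth(t,.095)
c=cam('wrist');im=c['img'];h=cv2.cvtColor(im,cv2.COLOR_BGR2HSV)
m=cv2.inRange(h,(103,150,110),(118,255,255));m[:, :230]=0;m[:,400:]=0;n,l,s,ce=cv2.connectedComponentsWithStats(m)
for i in range(1,n):
    if s[i,4]>100:print(s[i],ce[i])
cv2.imwrite('pics/w12.png',im)
im=cv2.imread('pics/w11b.png');h=cv2.cvtColor(im,cv2.COLOR_BGR2HSV)
m=cv2.inRange(h,(103,150,110),(118,255,255));m[:, :230]=0;m[:,400:]=0;n,l,s,ce=cv2.connectedComponentsWithStats(m)
for i in range(1,n):
    if s[i,4]>100:print(s[i],ce[i])
E
```

```text
16.45 [0.5146 0.0583 0.1611] [-1.7778e+02  1.0000e-01  8.0530e+01] F [ 0.5 -0.2 -2.6] tau [-0.   -0.17 -0.02] 0.0314
5 shift cm [-0.05  0.21  0.04] twist 0.0
10 shift cm [-0.05 -0.6   0.18] twist 0.0
20 shift cm [-0.05 -2.18  0.67] twist 0.0
[291 268  59  42 456] [326.57894737 279.82236842]
[277 329  74  17 880] [313.83977273 338.72045455]
[ 265  386   96   34 2402] [312.89467111 399.65112406]
[281 256  69  43 651] [321.80337942 267.96313364]
[280 332  70  14 671] [314.1728763  340.02235469]
[ 265  386   96   32 2226] [312.88230009 398.60377358]
```

arm_command(
  translation=[
    [0, -0.7, 0.2],
    [0, -0.8, 0.25],
    [0, -0.7, 0.25],
    [0, 0, 0],
  ],
  twist=[0, 0, 0, 0],
)

```text
time_s: 17.0
tool_pos: [0.4917, 0.0623, 0.1554]
tool_rot: [-177.9, 0.1, 80.5]
force: [0.8, -0.9, -1.7]
grip_width: 0.0314
```

```bash
python3 - <<'E'
from h import *
st()
for t in(15,20,25,30,35):pth(t,.095)
c=cam('wrist','w13.png');im=c['img'];h=cv2.cvtColor(im,cv2.COLOR_BGR2HSV)
m=cv2.inRange(h,(103,150,110),(118,255,255));m[:, :230]=0;m[:,400:]=0;n,l,s,ce=cv2.connectedComponentsWithStats(m)
for i in range(1,n):
    if s[i,4]>100:print(s[i],ce[i])
H=np.array(c['hand_eye']);c['E']=H
for t in(0,7,18,25,37):
    t=np.radians(t);print(round(np.degrees(t)),proj(c,np.array([0,0,-.052])+.047*np.array([0,np.sin(t),np.cos(t)])),proj(c,np.array([0,0,-.052])-.029*np.array([0,np.sin(t),np.cos(t)])))
E
```

```text
17.0 [0.4917 0.0623 0.1554] [-1.7785e+02  6.0000e-02  8.0530e+01] F [ 0.8 -0.9 -1.7] tau [ 0.01 -0.14 -0.04] 0.0314
15 shift cm [-0.06  0.91 -0.27] twist 0.0
20 shift cm [-0.06  0.13  0.01] twist 0.0
25 shift cm [-0.06 -0.63  0.36] twist 0.0
30 shift cm [-0.06 -1.35  0.77] twist 0.0
35 shift cm [-0.06 -2.03  1.24] twist 0.0
[323 296  27  36 176] [339.02840909 311.20454545]
[ 273  324   81   22 1247] [313.35044106 336.61668003]
[ 265  386   96   38 2644] [312.9973525  401.05975794]
0 [312.38560217 279.7659758 ] [312.25643561 374.3939232 ]
7 [312.39572583 291.00750554] [312.24589889 364.17836178]
18 [312.40963782 309.30253306] [312.23192753 346.7186775 ]
25 [312.41716354 321.25452375] [312.22502874 335.12301919]
37 [312.42751626 342.11126244] [312.21732551 315.30891516]
```

arm_command(
  translation=[
    [0, -0.7, 0.35],
    [0, -0.7, 0.4],
    [0, -0.6, 0.45],
    [0, 0, 0],
  ],
  twist=[0, 0, 0, 0],
)

```text
time_s: 17.55
tool_pos: [0.4704, 0.0657, 0.1436]
tool_rot: [-177.9, 0.1, 80.5]
force: [0.3, 0.1, -1.7]
grip_width: 0.0316
```

```bash
python3 - <<'E'
from h import *
st()
for t in(30,35):pth(t,.095)
a=cam('scene','s3.png')
M=T();G=(M@[0,0,-.052,1])[:3];print('dist ball',np.linalg.norm(G-BALL),'tilt',np.degrees(np.arctan2(-(G-BALL)@XM,(G-BALL)[2])))
u,v=(317,200)
A=cv2.resize(a['img'][v-45:v+45,u-50:u+50],None,fx=5,fy=5,interpolation=cv2.INTER_CUBIC)
c=cam('wrist','w14.png');B=c['img'][180:480,200:500];B=cv2.copyMakeBorder(B,0,150,0,0,cv2.BORDER_CONSTANT)
cv2.imwrite('pics/c14.png',np.hstack([A,B]))
print('tip',proj(a,TIP),'G',proj(a,G),'tail',proj(a,G+.029*AX))
E
```

```text
17.55 [0.4704 0.0657 0.1436] [-1.7787e+02  6.0000e-02  8.0510e+01] F [ 0.3  0.1 -1.7] tau [ 0.02 -0.25  0.01] 0.0316
30 shift cm [-0.05  0.76 -0.49] twist 0.0
35 shift cm [-0.05  0.08 -0.02] twist 0.0
dist ball 0.09526654556856097 tilt 35.23143914428702
tip [317.24777641 215.29343636] G [303.60019508 188.3510889 ] tail [299.07107596 179.46295903]
```

View pics/c14.png

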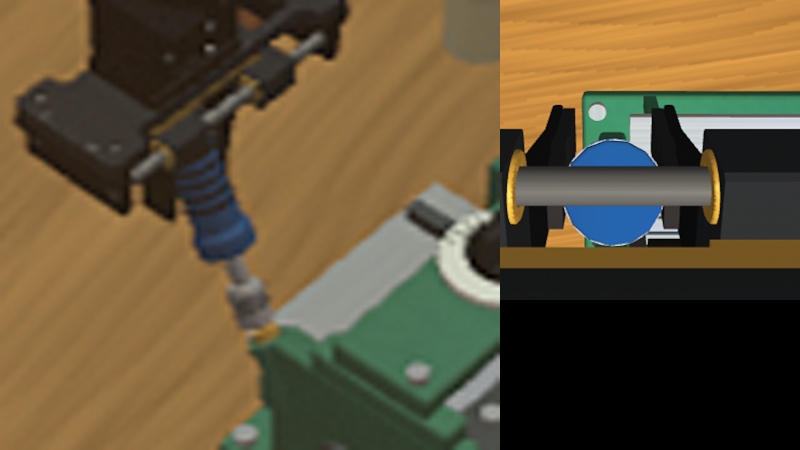

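```bash
cat >> h.py <<'E'
def piv(o=-.077):
    M=T();G=(M@[0,0,o,1])[:3];d=G-BALL;YM=np.cross([0,0,1],XM)
    print('pivot-ball',np.linalg.norm(d).round(4),'tilt',np.degrees(np.arctan2(-d@XM,d[2])).round(1),'side deg',np.degrees(np.arcsin(d@YM/np.linalg.norm(d))).round(1))
def pp(th,r,o=-.077):
    t=np.radians(th); G=BALL+r*(-np.sin(t)*XM+np.array([0,0,np.cos(t)])); M=T()
    print(th,r,end=' '); plan(G-o*M[:3,2],80.5)
E
python3 - <<'E'
from h import *
st();piv()
for t in(32,35):pp(t,.121)
c=cam('wrist','w15.png');im=c['img'];h=cv2.cvtColor(im,cv2.COLOR_BGR2HSV)
m=cv2.inRange(h,(103,150,110),(118,255,255));m[:, :230]=0;m[:,400:]=0
p=cv2.findNonZero(m);hu=cv2.convexHull(p);e=cv2.fitEllipse(hu);print(e)
a,b=max(e[1]),min(e[1]);z=c['fx']*.032/a;q=np.array(c['hand_eye'])@[(e[0][0]-c['cx'])/c['fx']*z,-(e[0][1]-c['cy'])/c['fy']*z,-z,1];print('tail in tool',q.round(4),'incl',np.degrees(np.arccos(b/a)))
E
```

```text
17.65 [0.4712 0.0656 0.1439] [-1.7791e+02  6.0000e-02  8.0490e+01] F [ 1.1  0.1 -2.2] tau [ 0.   -0.25  0.01] 0.0312
pivot-ball 0.1162 tilt 27.5 side deg 0.3
32 0.121 shift cm [-0.05 -1.04  0.08] twist -0.0
35 0.121 shift cm [-0.05 -1.55  0.44] twist -0.0
((312.9633483886719, 372.8382873535156), (98.7640609741211, 104.2686538696289), 179.1963653564453)
tail in tool [ 2.0e-04 -2.0e-03 -8.3e-02  1.0e+00] incl 18.700479233763915
```

```bash
python3 - <<'E'
from h import *
for t in(31,35):pp(t,.117)
E
```

```text
31 0.117 shift cm [-0.05 -0.66  0.31] twist -0.0
35 0.117 shift cm [-0.05 -1.33  0.78] twist -0.0
```

arm_command(
  translation=[
    [0, -0.7, 0.3],
    [0, -0.7, 0.45],
    [0, 0, 0],
  ],
  twist=[0, 0, 0],
)

```text
time_s: 18.08
tool_pos: [0.4561, 0.0679, 0.1366]
tool_rot: [-177.9, 0.1, 80.5]
force: [-0.6, -0.1, 0.7]
grip_width: 0.0314
```

```bash
python3 - <<'E'
from h import *
st();piv()
pp(35,.117)
c=cam('wrist','w16.png');im=c['img'];h=cv2.cvtColor(im,cv2.COLOR_BGR2HSV)
m=cv2.inRange(h,(103,150,110),(118,255,255));m[:, :230]=0;m[:,400:]=0
hu=cv2.convexHull(cv2.findNonZero(m));print(cv2.boundingRect(hu),cv2.fitEllipse(hu))
for f in('s3.png',None):
    a=cam('scene','s4.png'); im=cv2.imread('pics/'+f) if f else a['img']
    h=cv2.cvtColor(im,cv2.COLOR_BGR2HSV);b=cv2.inRange(h,(100,110,40),(125,255,255))[150:230,270:350]
    n,l,s,ce=cv2.connectedComponentsWithStats(b);k=1+np.argmax(s[1:,4]);ys,xs=np.nonzero(l==k);v=cv2.fitLine(np.c_[xs,ys].astype(np.float32),cv2.DIST_L2,0,.01,.01).ravel();print(s[k],v)
M=T();P=(M@[0,0,-.077,1])[:3];q=proj(a,P)-proj(a,BALL);print('expected dir',q/np.linalg.norm(q))
for t in(20,25,30,35,40):
    t=np.radians(t);q=proj(a,BALL+.1*(-np.sin(t)*XM+np.array([0,0,np.cos(t)])))-proj(a,BALL+.05*(-np.sin(t)*XM+np.array([0,0,np.cos(t)])));print(round(np.degrees(t)),q/np.linalg.norm(q))
E
```

```text
18.07 [0.4561 0.0679 0.1366] [-1.7787e+02  8.0000e-02  8.0460e+01] F [-0.6 -0.1  0.7] tau [0.   0.06 0.01] 0.0314
pivot-ball 0.1179 tilt 35.8 side deg 0.2
35 0.117 shift cm [-0.03  0.18 -0.03] twist -0.0
(266, 320, 95, 104) ((313.0013427734375, 371.75225830078125), (98.7068099975586, 104.14764404296875), 178.2519073486328)
[40 45  8 11 27] [ 0.1279397   0.99178195 44.074074   50.48148   ]
[37 44  9 11 39] [ 0.11824495  0.9929845  41.641026   49.307693  ]
expected dir [-0.45326395 -0.89137635]
20 [-0.30127937 -0.95353592]
25 [-0.35705622 -0.93408289]
30 [-0.40767905 -0.91312529]
35 [-0.45407057 -0.89096572]
40 [-0.49700209 -0.86774935]
```

```bash
python3 - <<'E'
from h import *
for f in('s3.png','s4.png'):
    im=cv2.imread('pics/'+f);h=cv2.cvtColor(im,cv2.COLOR_BGR2HSV)
    cr=h[170:226,285:335]
    b=cv2.inRange(h,(95,70,15),(130,255,255))[170:226,285:335]
    n,l,s,ce=cv2.connectedComponentsWithStats(b);k=1+np.argmax(s[1:,4]);ys,xs=np.nonzero(l==k)
    v=cv2.fitLine(np.c_[xs,ys].astype(np.float32),cv2.DIST_L2,0,.01,.01).ravel();print(f,s[k],v)
    for r in range(0,56,1):
        if (l[r]==k).any() : 
            q=np.nonzero(l[r]==k)[0];print(r+170,q.min()+285,q.max()+285,end=' | ')
    print()
    # grey coupler: low saturation rows 205-222
    for r in range(204,222):
        row=h[r,300:330];print(r,''.join('c' if (p[1]<60 and p[2]>70) else ('y' if 15<p[0]<32 and p[1]>170 else ('g' if 50<p[0]<95 else '.')) for p in row))
E
```

```text
s3.png [ 20  15  13  22 119] [ 0.16570407  0.98617554 25.82353    28.420168  ]
185 309 310 | 186 308 309 | 187 306 311 | 188 305 311 | 189 308 310 | 190 307 311 | 191 310 311 | 192 309 312 | 193 312 312 | 194 310 312 | 195 309 313 | 196 312 313 | 197 311 314 | 198 309 315 | 199 306 316 | 200 306 316 | 201 307 317 | 202 306 317 | 203 306 316 | 204 307 315 | 205 307 314 | 206 308 312 | 
204 ................c.............
205 ..............................
206 ..............c...............
207 .............cc...............
208 .............ccc..............
209 .............ccc..............
210 ..............cccc............
211 ..............cccccc..........
212 .............ccccccc........cc
213 .............ccccccc.......ccc
214 .............ccccccc......cccc
215 ..............c.cccc.....ccccc
216 .................cccc..ccccccc
217 .................ccccccccccccc
218 ...............ccccccccccccccc
219 ...............ccccc..cccccccc
220 ................cc.....ccccccc
221 .....................y..gggccc
s4.png [ 15  14  16  23 134] [ 0.30211413  0.95327175 23.231344   26.992537  ]
184
[... 249 characters left out ...]
202 305 314 | 203 305 313 | 204 305 312 | 205 306 310 | 206 306 307 | 
204 .............c................
205 ...........ccc................
206 ........cccccc................
207 ............ccc...............
208 ............ccc...............
209 ............cccc..............
210 .............cccccc...........
211 .............cccccc...........
212 .............cccccc.........cc
213 ............cccccccc.......ccc
214 ..............cccccc......cccc
215 ...............ccccc.....ccccc
216 ...............cccccc..ccccccc
217 ................cccccccccccccc
218 ...............ccccccccccccccc
219 ...............cccc...cccccccc
220 .......................ccccccc
221 .....................y..gggccc
```

```bash
python3 - <<'E'
from h import *
a=cam('scene')
for t in(25,30,35,40):
    r=np.radians(t);u=-np.sin(r)*XM+np.array([0,0,np.cos(r)])
    print(t,*[proj(a,BALL+k*u).round(1) for k in(-.004,.009,.053,.114)])
# wrist: bright tail contour extents and shoulder visible region
c=cam('wrist');H=np.array(c['hand_eye']);c['E']=H
M=T();B=np.linalg.inv(M)@np.r_[BALL,1]
for o in(-.052,-.065,-.077,-.085):
    d=np.array([0,0,o])-B[:3];L=np.linalg.norm(d);u=d/L
    Z=np.degrees(np.arccos((M[:3,:3]@u)[2]))
    print(o,'L',L.round(4),'tilt',Z.round(1),'tail px',proj(c,B[:3]+u*(.126-.004)).round(1))
E
```

```text
25 [318.4 217.9] [317.  214.2] [312.1 201.3] [305.  182.9]
30 [318.5 217.9] [316.8 214.1] [311.  201.2] [302.8 182.7]
35 [318.6 217.9] [316.7 214.1] [310.  201.2] [300.6 182.7]
40 [318.7 217.9] [316.5 214.1] [309.1 201.3] [298.7 183. ]
-0.052 L 0.099 tilt 44.0 tail px [312.4 307.6]
-0.065 L 0.1084 tilt 39.0 tail px [312.3 339.5]
-0.077 L 0.1177 tilt 35.2 tail px [312.3 366.1]
-0.085 L 0.1242 tilt 32.9 tail px [312.2 382.2]
```

arm_command(
  translation=[
    [0, 0, 0],
    [0, 0, 0],
    [0, 0.18, 0.24],
    [0, 0.12, 0.16],
    [0, 0, 0],
  ],
  twist=[0, 0, 0, 0, 0],
  force=55,
)

```text
time_s: 18.95
tool_pos: [0.4614, 0.0672, 0.1329]
tool_rot: [-178.0, 0.1, 80.4]
force: [-2.8, 0.9, 1.9]
grip_width: 0.03
```

```bash
cat >> h.py <<'E'
def ax():
    M=T();F=telemetry.get_obs()['force']-np.array([0,0,-3.]);YM=np.cross([0,0,1],XM);print('axial',(F@AX).round(1),'side',(F@YM).round(1),'perp',(F@np.cross(YM,AX)).round(1),'push dir tool',(M[:3,:3].T@-AX).round(3))
E
python3 - <<'E'
from h import *
st();piv();ax()
E
```

```text
18.95 [0.4614 0.0672 0.1329] [-1.7805e+02  6.0000e-02  8.0410e+01] F [-2.8  0.9  1.9] tau [0.06 0.17 0.01] 0.03
pivot-ball 0.1119 tilt 34.7 side deg 0.2
axial 5.7 side 0.4 perp 0.4 push dir tool [0.002 0.601 0.799]
```

arm_command(
  translation=[
    [0, 0.12, 0.16],
    [0, 0, 0],
  ],
  twist=[0, 0],
)

```text
time_s: 19.2
tool_pos: [0.4613, 0.0674, 0.1323]
tool_rot: [-177.9, 0.0, 80.4]
force: [-4.9, 0.2, 6.4]
grip_width: 0.0296
```

```bash
python3 - <<'E'
from h import *
st();piv();ax()
E
```

```text
19.2 [0.4613 0.0674 0.1323] [-1.7787e+02  4.0000e-02  8.0430e+01] F [-4.9  0.2  6.4] tau [-0.08  0.75 -0.04] 0.0296
pivot-ball 0.1114 tilt 34.9 side deg 0.3
axial 10.5 side -0.6 perp 1.5 push dir tool [0.001 0.604 0.797]
```

arm_command(
  translation=[
    [0, 0.15, 0.2],
    [0, 0, 0],
  ],
  twist=[0, 0],
)

```text
time_s: 19.45
tool_pos: [0.4614, 0.0674, 0.1316]
tool_rot: [-177.7, 0.0, 80.4]
force: [-5.1, -0.2, 5.9]
grip_width: 0.03
```

```bash
python3 - <<'E'
from h import *
st();piv();ax()
E
```

```text
19.45 [0.4614 0.0674 0.1316] [-1.7771e+02  2.0000e-02  8.0440e+01] F [-5.1 -0.2  5.9] tau [-0.11  0.76 -0.04] 0.03
pivot-ball 0.1106 tilt 35.0 side deg 0.4
axial 10.2 side -1.1 perp 1.0 push dir tool [0.001 0.606 0.796]
```

arm_command(
  translation=[
    [0, 0.2, 0.26],
    [0, 0.2, 0.26],
    [0, 0.2, 0.26],
  ],
  twist=[0, 0, 0],
)

```text
time_s: 19.82
tool_pos: [0.4649, 0.0669, 0.1262]
tool_rot: [-177.4, -0.0, 80.4]
force: [-5.4, -0.5, 9.2]
grip_width: 0.0302
```

```bash
python3 - <<'E'
from h import *
st();piv();ax()
E
```

```text
19.82 [0.4649 0.0669 0.1262] [-1.7743e+02 -1.0000e-02  8.0450e+01] F [-5.4 -0.5  9.2] tau [-0.18  1.1  -0.06] 0.0302
pivot-ball 0.1039 tilt 34.9 side deg 0.3
axial 13.0 side -1.4 perp 2.7 push dir tool [0.    0.61  0.793]
```

arm_command(
  translation=[
    [0, 0.22, 0.22],
    [0, 0.2, 0.2],
  ],
  twist=[0, 0],
)

```text
time_s: 20.08
tool_pos: [0.4668, 0.0665, 0.1239]
tool_rot: [-177.2, -0.0, 80.5]
force: [-7.2, -0.2, 9.7]
grip_width: 0.0299
```

```bash
python3 - <<'E'
from h import *
st();piv();ax()
for i in range(4): optics.read_camera('top')
st();piv();ax()
E
```

```text
20.07 [0.4668 0.0665 0.1239] [-1.7717e+02 -3.0000e-02  8.0460e+01] F [-7.2 -0.2  9.7] tau [-0.21  1.3  -0.03] 0.0299
pivot-ball 0.1007 tilt 34.6 side deg 0.3
axial 14.5 side -1.3 perp 1.5 push dir tool [0.    0.613 0.79 ]
20.27 [0.4668 0.0665 0.1239] [-1.7717e+02 -3.0000e-02  8.0460e+01] F [-6.8 -0.1 10.5] tau [-0.12  1.28 -0.08] 0.0298
pivot-ball 0.1007 tilt 34.6 side deg 0.3
axial 14.9 side -1.2 perp 2.3 push dir tool [0.    0.613 0.79 ]
```

```bash
python3 - <<'E'
from h import *
c=cam('wrist','w17.png');h=cv2.cvtColor(c['img'],cv2.COLOR_BGR2HSV)
m=cv2.inRange(h,(103,150,110),(118,255,255));m[:, :230]=0;m[:,400:]=0
hu=cv2.convexHull(cv2.findNonZero(m));e=cv2.fitEllipse(hu);print('tail',e)
tail=TIP-.0138*AX+(.126-.0125)*AX
print('expected tail px',proj(c,tail))
for off in(-9,9):
    t=np.radians(35+off);u=-np.sin(t)*XM+np.array([0,0,np.cos(t)]);print(35+off,proj(c,TIP-.0138*AX+.1135*u))
a=cam('scene','s5.png');h=cv2.cvtColor(a['img'],cv2.COLOR_BGR2HSV);b=cv2.inRange(h,(95,70,15),(130,255,255))[170:226,285:335]
n,l,s,ce=cv2.connectedComponentsWithStats(b);k=1+np.argmax(s[1:,4])
for r in range(56):
    q=np.nonzero(l[r]==k)[0]
    if len(q):print(r+170,q.min()+285,q.max()+285,end=' | ')
for t in(26,35,44):
    u=-np.sin(np.radians(t))*XM+np.array([0,0,np.cos(np.radians(t))]);print('\n',t,'shoulder px',proj(a,TIP-.0138*AX+(.057-.0125)*u).round(1),end='')
# dial in top view
p=cam('top','t5.png');u,v=proj(p,(.6406,.1382,.17)).astype(int)
cr=p['img'][v-16:v+17,u-16:u+17];hs=cv2.cvtColor(cr,cv2.COLOR_BGR2HSV)
print()
for row in hs:print(''.join('R' if (q[0]<8 or q[0]>172) and q[1]>120 else '#' if q[2]<70 else 'W' if q[1]<50 and q[2]>150 else '.' for q in row))
E
```

```text
tail ((312.8873291015625, 371.9062194824219), (98.76245880126953, 104.30665588378906), 0.4036999046802521)
expected tail px [310.3240767 363.6832799]
26 [310.32607944 425.13318145]
44 [310.36819241 308.28943579]
189 309 310 | 190 308 309 | 191 306 308 | 192 305 310 | 193 308 310 | 194 306 311 | 195 304 311 | 196 308 312 | 197 307 313 | 198 310 312 | 199 309 313 | 200 305 314 | 201 305 314 | 202 309 316 | 203 306 316 | 204 307 317 | 205 307 317 | 206 308 318 | 207 307 317 | 208 308 316 | 209 308 315 | 210 309 313 | 211 309 310 | 
 26 shoulder px [314.2 206.4]
 35 shoulder px [312.7 206.3]
 44 shoulder px [311.3 206.5]
.................................
.................................
.................................
.................................
..WW.............................
.................................
............#...WWWW.............
............WWWWWWWWWWW..........
...........WWWWWWWWWWWWWW.#......
..........WWWWWWWWWWWWWWWW......#
.........WWWWWWW...WWWWWWWW......
........WWWWWW..####..WWWWWW.....
.......WW..W.#########.WWWWW.....
.......WWW..###########WWWWWW....
......WWWWWWWWWW.######.WWWWW....
........W........#######.WWWW....
......RRR.###############WWWWW...
......RRR.###############WWWWW...
.......WWW.##############WWWWW...
......WWWW.#############.WWWWW...
......WWWWW#############WWWWW....
......WWWWW.###########.WWWWW....
......WWWWWW.##########WWWWWW....
.......WWWWWW.#######.WWWWWW.....
.......WWWWWWWW.....WWWWWWWW.....
........WWWWWWWWWWWWWWWWWWW......
.........WWWWWWWWWWWWWWWWW.......
###.......WWWWWWWW.....WW........
#########...WWWW.................
############...W.................
.##############........#.........
.......#########.......#.........
.............###........#........
```

```bash
python3 - <<'E'
from h import *
st();ax();print(env.sign_off())
E
```

```text
20.43 [0.4668 0.0665 0.124 ] [-1.7717e+02 -3.0000e-02  8.0460e+01] F [-6.7 -0.4 10.1] tau [-0.17  1.28 -0.05] 0.0297
axial 14.5 side -1.5 perp 2.1 push dir tool [-0.     0.613  0.79 ]
the job is handed in; nothing more can be done
None
```

I handed the job in at 20.4 s, with the gun snapped onto the nipple and held there under its spring. The hand-in reported no verdict.

- **Dial:** I turned the knob clockwise to the red mark. The close-up gave the white line at 82.4° and the red mark at 82.7°. A coarse overhead check at the end still showed the line at the mark.
- **Gun:** I lifted the blue gun, turned it to face the nipple, then set its mouth over the ball. The arm could not tilt the tool, so I swung the hand in an arc under a light grip to pivot the gun to 35°. I then gripped it at 55 N and pushed along the nipple.
- **Final push:** It held steady at about 14.5 N along the axis. From that force and the distance travelled I put the nozzle about 12.5 mm in. I inferred the snap from the force and travel and did not see it directly.
- **Squareness:** The wrist view put the gun within about 1.5° of the nipple's axis. The scene view agreed only to a few degrees.

**What disagreed:**
- The fingertips turned out to be about 33 mm behind the stated TCP, so my first try closed above the knob. I corrected for this afterwards.
- The gun pivoted at its tail collar, not its grip, so I recalculated the tilt partway through the arc.
- About 2 N of sideways force remains on the nipple.

I did not re-measure the other bench items at the end; nothing I did should have touched them.

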